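# Flip open the greeting-card box at the packing bench

## Task

The small cardboard carton stands right behind the white greeting-card box, where the box's lid has to swing. Push the carton sideways along the bench, keeping it standing and never picking it up, to either side, until it is out from behind the box with a gap of a finger's breadth or more, but less than a hand's breadth (it must stay close by); only then flip the lid up by its thumb tab and over backwards, so that it stays open by its own weight. Leave everything else on the bench where it is.

Things in the scene. Friction and masses are not known exactly. Their poses are not given: they have to be found in the camera images.
- card_box: white greeting-card box, fixed to the bench: base 100 mm deep (its x) x 130 mm wide (its y) x 55 mm high; with the closed lid 82 mm high. Origin at the centre of its underside, z up; its +x axis points from the front (thumb tab) to the back (hinge), its y axis runs along the hinge. The carton starts right behind it (+x side)
- lid (a joint): angle of the box's lid about its hinge, rad: 0 closed, grows as it opens, stop at 1.95 (leaning back past upright). The lid (about 160 g) is a hollow cap 100 x 130 x 27 mm; below about 1.2 rad it falls shut, beyond about 1.35 rad it falls open by itself. No spring, almost no friction. While it opens, its back top edge swings up to 27 mm out behind the box, later its whole top leans out behind by up to 62 mm (the tab by up to 87 mm)
- lid_hinge (a point): middle of the hinge line: top of the box base's back wall, 55 mm above the bench, 50 mm behind the box's origin
- tab_tip (a point): free end of the steel thumb tab, moves with the lid. The tab is a plate 44 mm wide (along the hinge) and 4 mm thick that starts at the lid's front top edge and slopes forward and up at 45 degrees; its end is 22 mm in front of the lid's front face and about 18 mm above the lid's top (100 mm above the bench when closed), 122 mm in front of the hinge and 45 mm above it. A fingertip goes in under it from the front and pushes up and back
- carton_mid (a point): centre (half-way up) of the loose cardboard carton, 60 mm (its x) x 90 mm (its y) x 80 mm high, about 250 g, standing on the bench 10 to 20 mm behind the box with its 90 mm side roughly along the hinge; z up
- tape_roll: roll of tan packing tape lying flat, 96 mm across, 48 mm high; origin at the centre of its underside. Leave alone
- ribbon_spool: spool lying flat, 68 mm across, 41 mm high; origin at the centre of its underside. Leave alone
- stapler: stapler, 130 x 34 x 50 mm; origin at the centre of its underside. Leave alone
- marker: marker pen lying flat, 120 x 16 x 16 mm; origin on its underside. Leave alone
- knife: box cutter lying flat, 130 x 26 x 17 mm; origin on its underside. Leave alone
- mug: white mug, 80 mm across, 92 mm high; origin at the centre of its underside. Leave alone
- carton: the same carton; origin at the centre of its underside
There are look-alikes about, which are no part of the job. Leave any blue, orange or yellow look-alike of the card_box alone.

How it is judged (in metres and radians):
On the way, in this order (a step that is already met when the one before it is completed fails the run):
1. the carton has been pushed out from behind the box, still standing, while the lid is shut ((y of carton_mid in the frame of card_box between 0.122 and 0.2 m or y of carton_mid in the frame of card_box between -0.2 and -0.122 m) and angle between carton_mid's own z axis and vertical below 0.1 rad and value of joint lid below 0.3 rad), for 0.2 s.
2. the lid has been flipped over and lies open against its stop (value of joint lid above 1.8 rad), for 0.2 s.
At the end, for the whole second after the job is handed in: The lid rests open past 1.8 rad by its own weight, and the carton stands upright (within 0.1 rad) and at rest with its centre 122 to 200 mm to either side of the box's middle, measured along the hinge ((y of carton_mid in the frame of card_box between 0.122 and 0.2 m or y of carton_mid in the frame of card_box between -0.2 and -0.122 m) and angle between carton_mid's own z axis and vertical below 0.1 rad and value of joint lid above 1.8 rad and velocity of joint lid between -0.1 and 0.1 rad/s and linear speed of carton below 0.02 m/s); the robot touches nothing.
It fails at once if the carton is lifted (its centre more than 11 mm up) (height (world z) of carton_mid above 0.051 m).
It fails at once if the carton is tipped by more than 0.25 rad (angle between carton_mid's own z axis and vertical above 0.25 rad).
It fails at once if another thing on the bench is moved by more than 20 mm (distance of any of tape_roll, ribbon_spool, stapler, marker, knife, mug from where it was at the start of the episode above 0.02 m).
It also fails if it takes over 64 s, if anything falls off the work surface, if the arm or the gripper's body presses on something with over 40 N, if the wrist force passes 120 N, or if a joint passes its speed limit or range.

## Robot

A 6-joint arm with a two-finger parallel gripper is mounted at the origin on the work surface. World frame = base frame: x ahead of the robot, y to its left, z up, the work surface at z = 0. Lengths are in m, angles in degrees, forces in N, time in s.
With the tool pointing down it reaches from about 0.4 to 0.825 m from the base axis. Payload 7 kg.
Tool frame: the origin (TCP) lies at the very end of the fingers, on their centre line; the grasp point (between the pads) lies 19 mm behind it; z points along the fingers, y is the line along which they close (so a half turn about z gives the same grasp; the last joint's range is limited). The gripper opens to 88 mm and grips with 3 to 60 N. Pads are 19 mm wide; open, the fingers measure 130 mm over their backs; the gripper's body (78 mm by 193 mm) begins 47 mm behind the grasp point.
Start: joints at [87.324, 20.546, 0.682, 0, -70.136, -16.507], TCP at [0.222, 0.637, 0.227] pointing down, gripper open.
Joint ranges: [-176.03, 176.03], [-82.01, 121.73], [-58.28, 71.71], [-173.87, 95.51], [-174.79, -0.11], [-173.66, 173.66]. Speed limits (degrees/s): [136.94, 136.94, 172.46, 180, 180, 180].

## Interface

Orientations are given as [roll, pitch, yaw] about the fixed x, y, z axes, in that order (R = Rz(yaw) Ry(pitch) Rx(roll)).
In Python, from plant import get_state, imaging, r, finder gives the robot as it stands.
- The arm moves only by the shell command python3 -m handwheel 'ROWS' [FORCE]. ROWS is JSON, a list of rows, each a list of 5 numbers: the closure, from 0 (fully open) to 1 (shut), then the shift along the world's x, y, z in cm, then the turn about the world's z in degrees. A call has 1 to 8 rows; each row is the pose to reach, as a shift and turn from the pose commanded when the call began; what a row does not reach only later rows make up. A row lasts 1/8 s, in which the tool goes at most 62.5 mm and 10.7 degrees, less where a joint would pass 70% of its speed; a pose out of reach is approached as far as the arm can. A call with a gripper value outside its range is refused whole. The fingers move at their own pace and stop on an object; FORCE is the grip in N (left out, the last holds). Time passes only in rows, so rows that repeat a pose let the fingers close. It gives the time, the measured TCP pose, the force, the opening and the grip force at its end, in the units of the state.
- get_state(): the state, without advancing time (a new reading comes with each control period).
- imaging.capture(name): name is "scene" or "side" or "wrist"; returns (picture, depth): 384x512x3 uint8, red, green, blue; 384x512 float32, m along the optical axis (not along the pixel's ray), 0 where there is no reading.
- imaging.get_calibration(name): a dict with "fx", "fy", "cx", "cy" (pixels), "rvec" (rotation vector, rad) and "tvec" (3), from world to camera coordinates, as OpenCV has them; the wrist camera has in their place "hand_eye" (4x4, takes a point from camera to tool coordinates, whose origin is the TCP and whose axes are the flange's). Camera axes: x right, y down, z forward; pixel columns grow to the right and rows downward; lengths in m; the calibration is good to about 2 mm. A picture is of the moment at which its call begins: read the wrist's pose just before it. get_calibration takes no time and is no camera call.
- r.close_job(): hands the job in; it is judged then, once.
Trained networks look in the newest picture that a camera, given by its name, has taken for a name from the list of things; names that differ only in an ending like _2 or _b are one class to them, and where a whole thing is asked for, a point or a joint stands for the part that bears it (a point fixed in the world has none). Each returns a list of dicts, best first, with "p" (0 to 1); they miss things now and then, are a little off and sometimes report something else, mostly with a low value. They report only what shows in the picture. A call takes as long as a camera call. They do not tell look-alikes from the thing itself.
- finder.cut_out(camera, query): "region" (384x512 bool, what is visible of it) and "pixel" ([column, row] in pixels, amid what is visible of it).
The state is a dict: "time_s": time; "joints": joint angles; "qd": joint speeds; "joint_torque": joint torques, N m; "tcp_pos": TCP position; "eef_rot": TCP orientation; "contact_force": force on the tool from outside, world axes, zero at the start; "moment": the same for the moment, N m; "gripper_width": finger opening in m; "gripper_force": force on a finger pad.
Only numpy, scipy, OpenCV 4.12 (cv2) and the standard library are available. Lean on these libraries where they do the work, as an engineer would, in place of code of your own. Each camera call takes 0.05 s, during which the arm holds its last target. There are 200 camera calls.

## Working session

There is one attempt and no reset: what is moved stays moved. The work goes in short steps, Python scripts to look and compute and a shell command to move; the robot and the scene stay as the last step left them, time stands still between calls to the robot, and variables do not carry over. Pictures are saved under pics/ and viewed, at most 10 in all, crops included, and the job is handed in when it is done.

```bash
mkdir -p pics; cat > h.py <<'E'
import numpy as np, cv2
from plant import get_state, imaging, r, finder
def cloud(cam):
    pic,d=imaging.capture(cam); c=imaging.get_calibration(cam)
    v,u=np.mgrid[:384,:512]
    P=np.dstack([(u-c['cx'])/c['fx']*d,(v-c['cy'])/c['fy']*d,d])
    R=cv2.Rodrigues(np.array(c['rvec'],float))[0]; t=np.array(c['tvec'],float).ravel()
    W=(P-t)@R; W[d==0]=np.nan
    return pic,W
E
python3 - <<'E'
from h import *
s=get_state(); print(s['time_s'],s['tcp_pos'],s['eef_rot'])
ims=[]
for cam in('scene','side'):
    pic,W=cloud(cam); np.save(cam+'.npy',W); im=pic[:,:,::-1].copy()
    for q in('card_box','carton','tape_roll','ribbon_spool','stapler','marker','knife','mug'):
        for o in finder.cut_out(cam,q)[:3]:
            w=W[o['region']]; w=w[~np.isnan(w[:,0])]
            if o['p']>.3 and len(w)>10: 
                print(cam,q,round(o['p'],2),np.round(o['pixel']),np.round(np.median(w,0),3),np.round(np.percentile(w,2,0),3),np.round(np.percentile(w,98,0),3))
    cv2.imwrite(f'pics/{cam}0.png',im)
E
```

```text
0.0 [0.2216758  0.63704252 0.22560421] [ 1.79903774e+02 -9.90685290e-03 -1.91891528e+01]
scene card_box 0.92 [390. 186.] [0.845 0.173 0.08 ] [0.772 0.132 0.001] [0.895 0.268 0.095]
scene card_box 0.88 [305. 157.] [0.564 0.142 0.081] [0.495 0.104 0.005] [0.614 0.236 0.095]
scene card_box 0.87 [240. 124.] [0.302 0.189 0.071] [0.219 0.141 0.003] [0.34  0.271 0.094]
scene carton 0.91 [333. 171.] [0.669 0.156 0.062] [0.619 0.127 0.004] [0.697 0.219 0.084]
scene tape_roll 0.76 [332. 137.] [0.539 0.353 0.036] [0.502 0.291 0.002] [0.59  0.372 0.053]
scene tape_roll 0.44 [334. 172.] [0.669 0.157 0.062] [0.619 0.127 0.004] [0.697 0.22  0.084]
scene ribbon_spool 0.89 [268. 179.] [0.498 0.038 0.04 ] [0.462 0.017 0.003] [0.522 0.074 0.046]
scene stapler 0.8 [309. 122.] [0.426 0.396 0.038] [0.376 0.371 0.003] [0.496 0.463 0.055]
scene marker 0.75 [165. 252.] [ 0.422 -0.345  0.014] [ 0.371 -0.359 -0.   ] [ 0.474 -0.327  0.02 ]
scene knife 0.75 [152. 267.] [ 0.446 -0.411  0.014] [ 0.377 -0.423  0.   ] [ 0.501 -0.392  0.019]
scene mug 0.79 [163. 314.] [ 0.601 -0.507  0.057] [ 0.512 -0.554  0.001] [ 0
[... 437 characters left out ...]
.036] [0.493 0.283 0.002] [0.581 0.375 0.052]
side tape_roll 0.33 [237. 158.] [0.547 0.137 0.081] [0.496 0.104 0.006] [0.605 0.237 0.093]
side ribbon_spool 0.7 [224. 189.] [0.485 0.041 0.04 ] [0.459 0.017 0.001] [0.521 0.08  0.045]
side stapler 0.78 [183. 134.] [0.429 0.395 0.02 ] [ 0.377  0.37  -0.   ] [0.491 0.443 0.053]
side marker 0.56 [253. 301.] [ 0.413 -0.343  0.013] [ 0.361 -0.359 -0.001] [ 0.467 -0.326  0.019]
side knife 0.57 [269. 318.] [ 0.433 -0.412  0.014] [ 0.374 -0.424 -0.001] [ 0.496 -0.393  0.019]
side mug 0.74 [259. 152.] [0.65  0.142 0.072] [0.62  0.127 0.007] [0.684 0.217 0.084]
side mug 0.62 [346. 320.] [ 0.603 -0.509  0.052] [ 0.557 -0.555  0.003] [ 0.641 -0.47   0.094]
```

View pics/scene0.png

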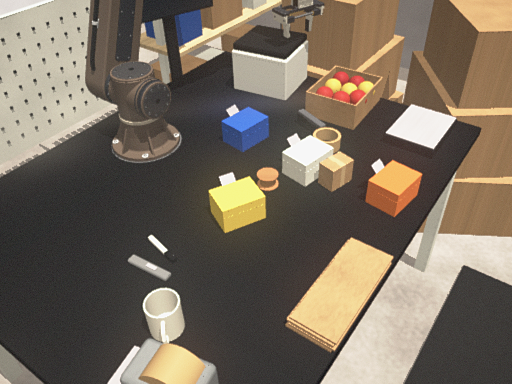

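View pics/side0.png

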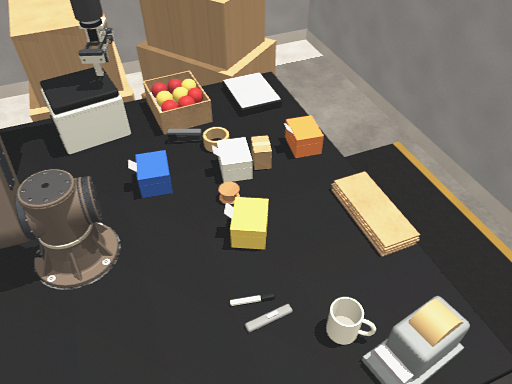

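The white box is at scene pixel (305,157), with its tab facing the robot. The carton is behind it at (333,171), the orange box further back, the spool at (268,179) and the tape roll at (326,137). Next I fit the box and carton poses from their top faces.

```bash
python3 - <<'E'
from h import *
for name,box in(('card_box',(.47,.625,.07,.27)),('carton',(.61,.72,.1,.27)),('orange',(.75,.92,.1,.3)),('tape',(.47,.62,.27,.4)),('spool',(.44,.54,0,.09)),('yellow',(.4,.58,-.22,-.03))):
    for cam in('scene','side'):
        W=np.load(cam+'.npy').reshape(-1,3)
        m=(W[:,0]>box[0])&(W[:,0]<box[1])&(W[:,1]>box[2])&(W[:,1]<box[3])
        zl=(.076,.088) if name in('card_box','carton','orange','yellow') else (.03,.06)
        Q=W[m&(W[:,2]>zl[0])&(W[:,2]<zl[1])]
        R=cv2.minAreaRect((Q[:,:2]*1000).astype(np.float32)); print(name,cam,len(Q),np.round(R[0]),np.round(R[1]),round(R[2],1),np.median(Q[:,2]).round(3))
        Q=W[m&(W[:,2]>.09)]
        if len(Q): print('  high',len(Q),np.round(np.mean(Q,0),3),Q.min(0).round(3),Q.max(0).round(3))
E
```

```text
card_box scene 887 [564. 175.] [137. 134.] 76.2 0.084
  high 67 [0.495 0.187 0.097] [0.483 0.163 0.09 ] [0.506 0.211 0.106]
card_box side 778 [565. 174.] [139. 129.] 77.9 0.083
  high 38 [0.492 0.187 0.097] [0.484 0.165 0.09 ] [0.504 0.207 0.103]
carton scene 419 [650. 177.] [101.  88.] 84.4 0.081
carton side 302 [645. 179.] [96. 86.] 75.8 0.081
orange scene 1081 [835. 204.] [138. 112.] 82.5 0.084
  high 72 [0.775 0.209 0.097] [0.764 0.186 0.09 ] [0.787 0.234 0.105]
orange side 644 [835. 201.] [140. 108.] 82.9 0.083
  high 23 [0.772 0.21  0.097] [0.766 0.187 0.091] [0.78  0.235 0.104]
tape scene 327 [524. 337.] [ 93. 139.] 72.6 0.046
tape side 284 [522. 333.] [100. 133.] 73.0 0.044
spool scene 245 [492.  47.] [66. 68.] 69.4 0.042
spool side 248 [492.  47.] [66. 66.] 4.6 0.042
yellow scene 1206 [ 497. -113.] [131. 115.] 62.7 0.083
  high 91 [ 0.443 -0.086  0.097] [ 0.429 -0.109  0.09 ] [ 0.457 -0.063  0.105]
yellow side 1200 [ 495. -113.] [135. 109.] 62.9 0.083
  high 62 [ 0.441 -0.086  0.097] [ 0.427 -0.108  0.09 ] [ 0.455 -0.062  0.104]
```

```bash
python3 - <<'E'
from h import *
for cam in('scene','side'):
    pic,W=cloud(cam)
    for q,c in(('card_box',(.553,.17)),('carton',(.65,.175))):
        for o in finder.cut_out(cam,q):
            w=W[cv2.erode(o['region'].astype(np.uint8),np.ones((2,2)))>0]; w=w[(w[:,2]>.074)&(w[:,2]<.088)]
            if len(w)<50 or np.hypot(*(np.median(w,0)[:2]-c))>.06: continue
            R=cv2.minAreaRect((w[:,:2]*1000).astype(np.float32)); print(q,cam,o['p'].__round__(2),len(w),np.round(R[0]),np.round(R[1]),round(R[2],1))
            print(np.round(cv2.boxPoints(R)).tolist())
E
```

```text
card_box scene 0.57 836 [554. 173.] [131. 114.] 79.0
[[485.0, 120.0], [597.0, 98.0], [622.0, 227.0], [510.0, 249.0]]
card_box side 0.66 715 [553. 173.] [130. 103.] 81.4
[[492.0, 116.0], [594.0, 100.0], [614.0, 229.0], [512.0, 245.0]]
card_box side 0.48 749 [553. 174.] [134. 107.] 78.9
[[487.0, 118.0], [592.0, 98.0], [618.0, 229.0], [513.0, 249.0]]
carton side 0.61 291 [658. 176.] [98. 60.] 72.2
[[615.0, 139.0], [672.0, 120.0], [701.0, 214.0], [645.0, 232.0]]
```

```bash
python3 -m handwheel '[[0.77,3.8,-4.9,1,-10],[0.77,7.6,-9.8,2,-20],[0.77,11.4,-14.7,2,-30],[0.77,15.2,-19.6,2,-40],[0.77,19,-24.5,2,-50],[0.77,22.8,-29.4,2,-60],[0.77,26.6,-34.3,2,-70],[0.77,30.4,-39.2,2,-80]]' 30; python3 -m handwheel '[[0.77,3.8,-4.9,0,-2],[0.77,7.6,-9.8,0,-2],[0.77,11.4,-15,0,-2],[0.77,11.4,-15,0,-2],[0.77,11.4,-15,0,-2]]'
python3 - <<'E'
from h import *
from scipy.spatial.transform import Rotation as Ro
s=get_state();pic,d=imaging.capture('wrist');c=imaging.get_calibration('wrist');H=np.array(c['hand_eye'])
v,u=np.mgrid[:384,:512];P=np.dstack([(u-c['cx'])/c['fx']*d,(v-c['cy'])/c['fy']*d,d])
R=Ro.from_euler('xyz',s['eef_rot'],degrees=True).as_matrix()
W=(P@H[:3,:3].T+H[:3,3])@R.T+np.array(s['tcp_pos']);W[d==0]=np.nan
np.save('w.npy',W);cv2.imwrite('pics/w1.png',pic[:,:,::-1])
for q in('card_box','carton'):
    for o in finder.cut_out('wrist',q):
        w=W[o['region']];w=w[(w[:,2]>.072)&(w[:,2]<.089)]
        if len(w)>50:
            Rr=cv2.minAreaRect((w[:,:2]*1000).astype(np.float32));print(q,round(o['p'],2),o['pixel'],len(w),Rr,np.median(w[:,2]))
E
```

```text
time_s: 2.2
tcp_pos: [0.5268, 0.2438, 0.247]
eef_rot: [-180.0, 0.0, -99.5]
contact_force: [1.0, 0.9, -0.3]
gripper_width: 0.021
gripper_force: 0.0
time_s: 2.82
tcp_pos: [0.6398, 0.095, 0.2462]
eef_rot: [180.0, -0.0, -101.3]
contact_force: [0.0, 0.2, 0.2]
gripper_width: 0.0201
gripper_force: 0.0
card_box 0.88 [337.9, 18.8] 1975 ((526.7701416015625, -58.65077590942383), (26.99717903137207, 102.31267547607422), 76.4634017944336) 0.08194524537092374
card_box 0.64 [334.5, 200.4] 5073 ((547.9899291992188, 149.4441375732422), (75.91328430175781, 109.80846405029297), 79.26225280761719) 0.08187481564357355
card_box 0.57 [489.5, 196.5] 60 ((333.6452941894531, 215.161865234375), (26.73654556274414, 2.8556177616119385), 82.42601776123047) 0.07373644357565777
card_box 0.57 [108.4, 233.8] 1225 ((839.1903076171875, 201.53427124023438), (130.0824737548828, 100.51715087890625), 82.15599822998047) 0.08180184418562686
carton 0.55 [256.0, 224.5] 2118 ((657.2383422851562, 171.0382080078125), (78.25347137451172, 59.739585876464844), 74.88525390625) 0.07938201671537931
```

View pics/w1.png

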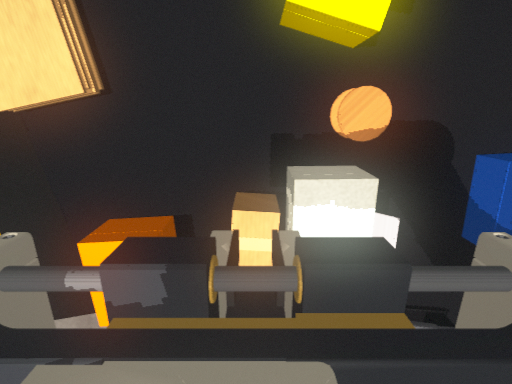

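The wrist view shows the fingers (around column 256) in line with the carton (256,225). The way down on its −y side is clear, between the white box (330,200) and the orange one (135,250). I descend and push along the box's +y.

```bash
python3 -m handwheel '[[0.77,0,0,-5,0],[0.77,0,0,-10,0],[0.77,0,0,-14,0],[0.77,0,0,-17,0],[0.77,0,0,-19,0],[0.77,0,0,-20.8,0],[0.77,0,0,-20.8,0]]'
python3 -m handwheel '[[0.77,0.2,1,0,0],[0.77,0.4,2,0,0],[0.77,0.6,3,0,0],[0.77,0.8,4,0,0],[0.77,1.0,5,0,0],[0.77,1.15,6,0,0],[0.77,1.35,7,0,0],[0.77,1.5,8,0,0]]'
python3 - <<'E'
from h import *
for cam in('scene',):
    pic,W=cloud(cam); cv2.imwrite('pics/s2.png',cv2.resize(pic[80:260,200:440,::-1],None,fx=2.5,fy=2.5))
    for o in finder.cut_out(cam,'carton'):
        w=W[o['region']];w=w[(w[:,2]>.07)&(w[:,2]<.088)&(w[:,0]>.6)]
        if len(w)>30: print(o['p'],cv2.minAreaRect((w[:,:2]*1000).astype(np.float32)))
E
```

```text
time_s: 3.85
tcp_pos: [0.6388, 0.0959, 0.0375]
eef_rot: [179.9, -0.1, -101.1]
contact_force: [-0.2, -1.1, -0.3]
gripper_width: 0.0203
gripper_force: 0.0
time_s: 4.85
tcp_pos: [0.6549, 0.1761, 0.0385]
eef_rot: [180.0, -0.0, -101.2]
contact_force: [-0.0, -2.3, 1.2]
gripper_width: 0.0203
gripper_force: 1.0
```

View pics/s2.png

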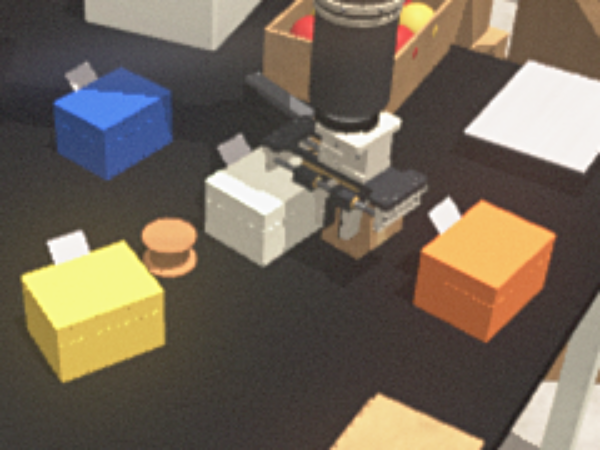

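The crop shows the fingers behind the carton (365,230), which is upright and moving, with about 2 N on the tool. I keep pushing.

```bash
python3 -m handwheel '[[0.77,0.2,1,0,0],[0.77,0.4,2,0,0],[0.77,0.6,3,0,0],[0.77,0.8,4,0,0],[0.77,1.0,5,0,0],[0.77,1.15,6,0,0],[0.77,1.35,7,0,0],[0.77,1.45,7.5,0,0]]'
python3 -m handwheel '[[0.77,-0.3,-1.5,0,0],[0.77,-0.4,-2,0,0],[0.77,-0.4,-2,6,0],[0.77,-0.4,-2,12,0],[0.77,-1.5,-8,16,0],[0.77,-2.5,-14,16,0],[0.77,-3.5,-20,16,0],[0.77,-3.5,-20,16,0]]'
python3 - <<'E'
from h import *
for cam in('scene','side'):
    pic,W=cloud(cam); cv2.imwrite(f'pics/{cam}3.png',cv2.resize(pic[80:260,150:390,::-1],None,fx=2.5,fy=2.5))
    for o in finder.cut_out(cam,'carton'):
        w=W[o['region']];w=w[(w[:,2]>.07)&(w[:,2]<.088)&(w[:,0]>.6)&(w[:,1]>.2)]
        if len(w)>30:
            R=cv2.minAreaRect((w[:,:2]*1000).astype(np.float32));d=np.array(R[0])-[553,173];print(cam,o['p'],R,'box y',d@[.191,.982],'x',d@[.982,-.191])
E
```

```text
time_s: 5.95
tcp_pos: [0.6694, 0.2513, 0.0386]
eef_rot: [-180.0, 0.0, -101.2]
contact_force: [-0.7, -1.6, -0.4]
gripper_width: 0.0205
gripper_force: 0.6
time_s: 6.95
tcp_pos: [0.6333, 0.0464, 0.1996]
eef_rot: [-179.9, 0.0, -101.4]
contact_force: [0.7, -0.2, -0.6]
gripper_width: 0.0199
gripper_force: 0.0
scene 0.65 ((680.5172119140625, 305.49609375), (96.39612579345703, 63.8770751953125), 80.13660430908203) box y 154.46695153808594 x 99.91514819335937
side 0.88 ((663.9133911132812, 287.5928649902344), (62.07925796508789, 46.81237030029297), 89.81856536865234) box y 133.71465112304688 x 87.02971286010742
```

View pics/scene3.png

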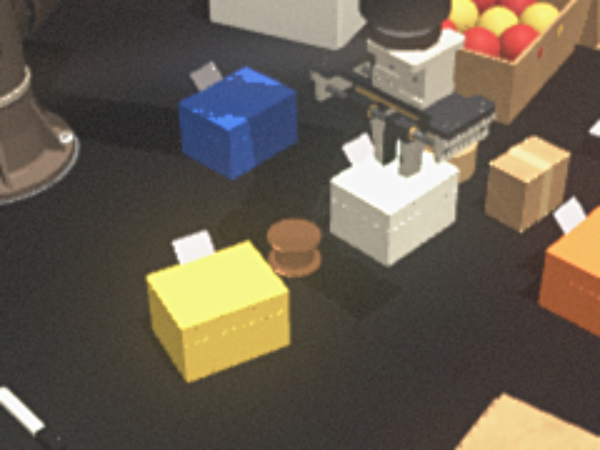

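The carton stands alone at box y ≈ +0.155 (crop pixel 530,180), well clear of the box. The plan for the lid is to pinch the tab by its side edges, fingers closing along the hinge, and carry it along its arc. First I turn by 90° in front of the box and re-measure it unobstructed.

```bash
python3 -m handwheel '[[0.3,-2.5,0,2,10],[0.3,-5,0,4,20],[0.3,-7.5,0,4,30],[0.3,-10,0,4,40],[0.3,-12.5,-1,4,50],[0.3,-15,-2,4,60],[0.3,-17.5,-3,4,70],[0.3,-20,-4,4,80]]' 8;python3 -m handwheel '[[0.3,-1,-2,0,10],[0.3,-1,-4,0,10],[0.3,-1,-4,0,10]]'
python3 - <<'E'
from h import *
for cam in('scene','side'):
    pic,W=cloud(cam); 
    for o in finder.cut_out(cam,'carton')[:2]:
        w=W[o['region']];w=w[(w[:,2]>.07)&(w[:,2]<.088)&(w[:,0]>.6)&(w[:,1]>.2)]
        if len(w)>30: print(cam,'carton',cv2.minAreaRect((w[:,:2]*1000).astype(np.float32)))
    W=W.reshape(-1,3);m=(W[:,0]>.46)&(W[:,0]<.635)&(W[:,1]>.085)&(W[:,1]<.265)
    w=W[m&(W[:,2]>.078)&(W[:,2]<.086)]; R=cv2.minAreaRect((w[:,:2]*1000).astype(np.float32));print(cam,R,cv2.boxPoints(R).round().tolist())
    w=W[m&(W[:,2]>.089)&(W[:,2]<.12)]; print(len(w),w.mean(0).round(4),cv2.minAreaRect((w[:,:2]*1000).astype(np.float32)),w[:,2].max())
E
```

```text
time_s: 8.15
tcp_pos: [0.4338, 0.0114, 0.2384]
eef_rot: [180.0, 0.0, -20.7]
contact_force: [0.4, -0.2, 1.0]
gripper_width: 0.0614
gripper_force: 0.0
time_s: 8.52
tcp_pos: [0.4245, -0.0292, 0.2386]
eef_rot: [-180.0, -0.0, -11.2]
contact_force: [0.7, -0.6, 0.7]
gripper_width: 0.0612
gripper_force: 0.0
scene carton ((680.67236328125, 305.7889404296875), (99.19998168945312, 63.585147857666016), 79.08738708496094)
scene ((553.0775756835938, 177.77735900878906), (137.1092071533203, 114.06185913085938), 78.32245635986328) [[483.0, 122.0], [595.0, 99.0], [623.0, 233.0], [511.0, 256.0]]
74 [0.4995 0.1867 0.0959] ((547.8373413085938, 186.59381103515625), (47.72977066040039, 125.17578125), 89.42007446289062) 0.10396887205971428
side carton ((673.3988647460938, 286.10687255859375), (143.09036254882812, 67.6136703491211), 70.80460357666016)
side ((557.9187622070312, 174.70217895507812), (140.85560607910156, 99.62374114990234), 80.21056365966797) [[497.0, 114.0], [595.0, 97.0], [619.0, 236.0], [521.0, 253.0]]<stdin>:9: RuntimeWarning: Mean of empty slice.
  ret = um.true_divide(
Traceback (most recent call last):
ValueError: zero-size array to reduction operation maximum which has no identity
```

```bash
python3 -m handwheel '[[0.25,1.6,5.4,0,0],[0.25,3.2,10.8,0,0],[0.25,4.8,16.2,0,0],[0.25,6.4,21.5,-3,0],[0.25,6.4,21.5,-8,0],[0.25,6.4,21.5,-12,0],[0.25,6.4,21.5,-15.6,0],[0.25,6.4,21.5,-15.6,0]]'
python3 - <<'E'
from h import *
from scipy.spatial.transform import Rotation as Ro
pics=[]
s=get_state();print(s['tcp_pos'],s['contact_force'])
pw,_=imaging.capture('wrist');ps,_=imaging.capture('side')
a=cv2.resize(pw[:,:,::-1],(400,300));b=cv2.resize(ps[110:215,170:310,::-1],(400,300),interpolation=cv2.INTER_CUBIC)
cv2.imwrite('pics/g4.png',np.hstack([a,b]))
E
```

```text
time_s: 9.72
tcp_pos: [0.4866, 0.1849, 0.0801]
eef_rot: [179.7, 0.2, -11.2]
contact_force: [0.1, 0.0, 0.3]
gripper_width: 0.0656
gripper_force: 0.0
[0.48658334 0.18488106 0.0800617 ] [0.06303376 0.01787059 0.28481657]
```

View pics/g4.png

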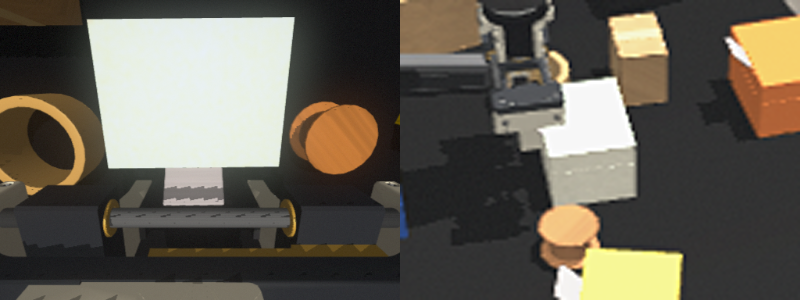

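The tab (wrist panel 194,185) sits centred between the fingers (135 and 262), and the box edges are square to the tool. I close on it.

```bash
python3 -m handwheel '[[0.7,0,0,0,0],[0.7,0,0,0,0],[0.7,0,0,0,0],[0.7,0,0,0,0]]' 10
python3 - <<'E'
import numpy as np
from plant import get_state
p=np.array(get_state()['tcp_pos']);c,s=np.cos(np.radians(-11)),np.sin(np.radians(-11))
x0,z0=-.116,.0395
for t in np.arange(.1,1.75,.1):
    x=x0*np.cos(t)+z0*np.sin(t);z=-x0*np.sin(t)+z0*np.cos(t);d=(x-x0)*100
    print(round(t,2),np.round([d*c,d*s,(z-z0)*100],1))
E
```

```text
time_s: 10.32
tcp_pos: [0.4897, 0.1886, 0.0841]
eef_rot: [-179.7, -0.2, -11.1]
contact_force: [-2.7, 10.2, 0.9]
gripper_width: 0.0438
gripper_force: 10.0
0.1 [ 0.4 -0.1  1.1]
0.2 [ 1.  -0.2  2.2]
0.3 [ 1.7 -0.3  3.3]
0.4 [ 2.4 -0.5  4.2]
0.5 [ 3.3 -0.6  5.1]
0.6 [ 4.2 -0.8  5.9]
0.7 [ 5.2 -1.   6.5]
0.8 [ 6.2 -1.2  7.1]
0.9 [ 7.3 -1.4  7.6]
1.0 [ 8.5 -1.7  7.9]
1.1 [ 9.7 -1.9  8.2]
1.2 [10.9 -2.1  8.3]
1.3 [12.1 -2.3  8.3]
1.4 [13.3 -2.6  8.2]
1.5 [14.4 -2.8  7.9]
1.6 [15.6 -3.   7.5]
1.7 [16.7 -3.2  7. ]
```

Gripped at 43.8 mm, which matches the 44 mm tab. I carry it along the arc.

```bash
python3 -m handwheel '[[0.7,0,0.2,0,0],[0.7,0.4,0.1,1.1,0],[0.7,1.0,0,2.2,0],[0.7,1.7,-0.1,3.3,0],[0.7,2.4,-0.3,4.2,0],[0.7,3.3,-0.4,5.1,0],[0.7,4.2,-0.6,5.9,0],[0.7,5.2,-0.8,6.5,0]]'
python3 - <<'E'
from h import *
pw,_=imaging.capture('scene');ps,_=imaging.capture('side')
b=[cv2.resize(p[80:200,x:x+160,::-1],(400,300),interpolation=cv2.INTER_CUBIC) for p,x in((pw,240),(ps,150))]
cv2.imwrite('pics/g5.png',np.hstack(b))
E
```

```text
time_s: 11.32
tcp_pos: [0.5412, 0.1789, 0.1491]
eef_rot: [-179.8, -0.1, -11.2]
contact_force: [-1.1, 7.4, 3.5]
gripper_width: 0.0438
gripper_force: 10.0
```

View pics/g5.png

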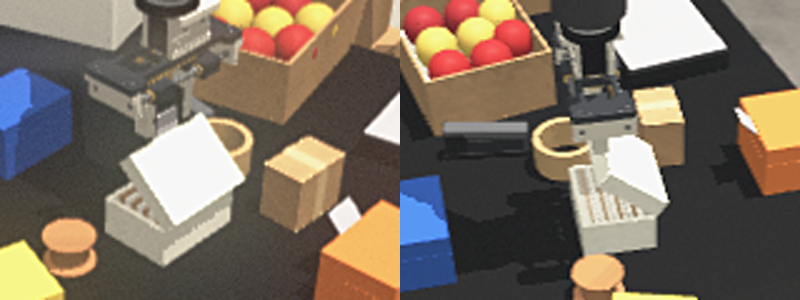

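The lid is up at about 40° (left panel 185,170) with the tab held, and the carton (305,180) is untouched. I carry on to about 1.5 rad, then release.

```bash
python3 -m handwheel '[[0.7,1,-0.2,0.6,0],[0.7,2.1,-0.4,1.1,0],[0.7,3.3,-0.7,1.4,0],[0.7,4.5,-0.9,1.7,0],[0.7,5.7,-1.1,1.8,0],[0.7,6.9,-1.3,1.8,0],[0.7,8.1,-1.6,1.7,0],[0.7,9.2,-1.8,1.4,0]]'
python3 -m handwheel '[[0.7,0.6,-0.1,-0.2,0],[0.7,1.2,-0.2,-0.4,0],[0.3,1.2,-0.2,-0.4,0],[0.1,1.2,-0.2,-0.4,0],[0.1,1.2,-0.2,-0.4,0],[0.1,1.2,-0.2,-0.4,0]]'
python3 - <<'E'
from h import *
pw,_=imaging.capture('scene');ps,_=imaging.capture('side')
b=[cv2.resize(p[80:200,x:x+160,::-1],(400,300),interpolation=cv2.INTER_CUBIC) for p,x in((pw,240),(ps,150))]
cv2.imwrite('pics/g6.png',np.hstack(b))
E
```

```text
time_s: 12.42
tcp_pos: [0.6341, 0.1615, 0.1631]
eef_rot: [-179.8, -0.2, -11.1]
contact_force: [1.5, 8.6, 4.2]
gripper_width: 0.0439
gripper_force: 10.0
time_s: 13.18
tcp_pos: [0.644, 0.1572, 0.1575]
eef_rot: [180.0, 0.0, -11.2]
contact_force: [-0.2, -0.4, 0.1]
gripper_width: 0.0768
gripper_force: 0.0
```

View pics/g6.png

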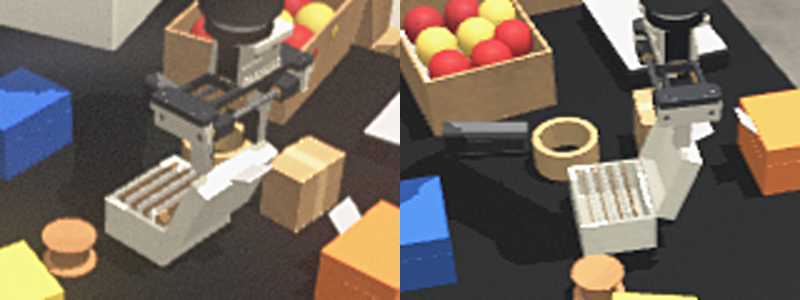

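The lid lies back past upright with its tab out behind (left panel 245,175), and the fingers are clear on both sides. I retreat straight up.

```bash
python3 -m handwheel '[[0.1,0,0,2,0],[0.1,0,0,5,0],[0.1,0,0,10,0],[0.1,-5,0,13,0],[0.1,-10,-3,13,0],[0.1,-15,-6,13,0],[0.1,-20,-9,13,0],[0.1,-20,-9,13,0]]'
python3 - <<'E'
from h import *
for cam in('scene','side'):
    pw,W=cloud(cam)
    for o in finder.cut_out(cam,'carton')[:2]:
        w=W[o['region']];w=w[(w[:,2]>.07)&(w[:,2]<.088)&(w[:,0]>.6)&(w[:,1]>.24)]
        if len(w)>30: print(cam,'carton',cv2.minAreaRect((w[:,:2]*1000).astype(np.float32)))
    w=W.reshape(-1,3);w=w[(w[:,0]>.55)&(w[:,0]<.75)&(w[:,1]>.08)&(w[:,1]<.24)&(w[:,2]>.1)&(w[:,2]<.2)]
    dx=(w[:,:2]-[.602,.1635])@[.982,-.191]; print('lid x beyond hinge',np.percentile(dx,[2,98]).round(3),'z max',w[:,2].max())
    cv2.imwrite('pics/e7.png',cv2.resize(pw[80:200,150:310,::-1],(640,480)))
E
```

```text
time_s: 14.28
tcp_pos: [0.4415, 0.0657, 0.2888]
eef_rot: [-179.9, -0.1, -11.2]
contact_force: [0.8, 0.4, 0.6]
gripper_width: 0.0787
gripper_force: 0.0
scene carton ((680.9342041015625, 307.9865417480469), (98.43537139892578, 64.23934173583984), 78.30384063720703)
lid x beyond hinge [0.032 0.089] z max 0.15763329530622494
side carton ((675.5918579101562, 306.4529113769531), (97.2830810546875, 52.46533966064453), 68.662841796875)
lid x beyond hinge [0.027 0.087] z max 0.15640142359316073
```

View pics/e7.png

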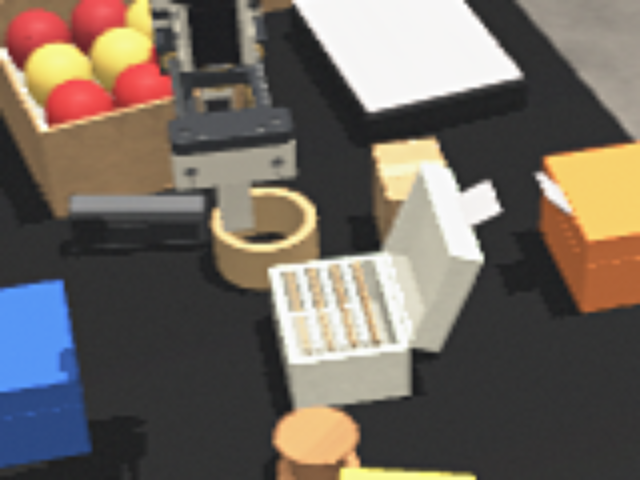

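The lid rests against its stop: the tab tip is 87–89 mm behind the hinge, as expected at 1.95 rad. The carton stands at box y ≈ 0.156 (about 410,180 in the picture), and the gripper is clear.

```bash
python3 -c "from plant import r; print(r.close_job())"
```

```text
the job is handed in; nothing more can be done
None
```

The job is handed in, with no verdict returned: the carton stands beside the box at about 156 mm along the hinge from its middle (122–200 mm allowed), the lid rests open at its stop, and nothing else appeared to have moved.

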